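# Switch on the microscope station in order

## Task

Switch on the microscope station: with the fingertips, gently press down the green button (power), then the yellow (lamp), then the blue (camera), each all the way so that it stays in. Do not press the red stop button, do not lift, tip or shove the button boxes, and leave the glassware and other things round them where they are.

Things in the scene. Friction and masses are not known exactly. Their poses are not given: they have to be found in the camera images.
- green_box: Loose control box of the green button (power): grey and white plastic box 64 x 64 mm, 42 mm high, with a black collar (43 mm across, to 46 mm) and the green round button on top; 0.45 kg or so. Origin: centre of its underside, on the bench; z up.
- green_top (a point): Centre of the flat top of the green button, which is 32 mm across and stands 66 mm above the bench when out, 58 mm when latched fully in and let go.
- green_button (a joint): Travel of the latch under the green button in m: 0 is fully out, 0.008 fully in. It slides straight down against about 3 N of friction and stays where it is pushed. The cap rides on it on a spring (2.5 N per mm, 8 mm at most), so the cap first yields about 1 mm, then the latch moves 8 mm, then the force climbs by 2.5 N per mm; even then the cap top stays 4 mm above the collar.
- yellow_box: Loose control box of the yellow button (lamp): grey and white plastic box 64 x 64 mm, 42 mm high, with a black collar (43 mm across, to 46 mm) and the yellow round button on top; 0.45 kg or so. Origin: centre of its underside, on the bench; z up.
- yellow_top (a point): Centre of the flat top of the yellow button, which is 32 mm across and stands 66 mm above the bench when out, 58 mm when latched fully in and let go.
- yellow_button (a joint): Travel of the latch under the yellow button in m: 0 is fully out, 0.008 fully in. It slides straight down against about 3 N of friction and stays where it is pushed. The cap rides on it on a spring (2.5 N per mm, 8 mm at most), so the cap first yields about 1 mm, then the latch moves 8 mm, then the force climbs by 2.5 N per mm; even then the cap top stays 4 mm above the collar.
- blue_box: Loose control box of the blue button (camera): grey and white plastic box 64 x 64 mm, 42 mm high, with a black collar (43 mm across, to 46 mm) and the blue round button on top; 0.45 kg or so. Origin: centre of its underside, on the bench; z up.
- blue_top (a point): Centre of the flat top of the blue button, which is 32 mm across and stands 66 mm above the bench when out, 58 mm when latched fully in and let go.
- blue_button (a joint): Travel of the latch under the blue button in m: 0 is fully out, 0.008 fully in. It slides straight down against about 3 N of friction and stays where it is pushed. The cap rides on it on a spring (2.5 N per mm, 8 mm at most), so the cap first yields about 1 mm, then the latch moves 8 mm, then the force climbs by 2.5 N per mm; even then the cap top stays 4 mm above the collar.
- red_box: Loose control box of the red button (stop): grey and white plastic box 64 x 64 mm, 42 mm high, with a black collar (43 mm across, to 46 mm) and the red round button on top; 0.45 kg or so. Origin: centre of its underside, on the bench; z up.
- red_top (a point): Centre of the flat top of the red button, which is 32 mm across and stands 66 mm above the bench when out, 58 mm when latched fully in and let go.
- red_button (a joint): Travel of the latch under the red button in m: 0 is fully out, 0.008 fully in. It slides straight down against about 3 N of friction and stays where it is pushed. The cap rides on it on a spring (2.5 N per mm, 8 mm at most), so the cap first yields about 1 mm, then the latch moves 8 mm, then the force climbs by 2.5 N per mm; even then the cap top stays 4 mm above the collar.
- flask: Loose small conical glass flask, 66 mm wide, 77 mm high; a bystander. Origin: centre of its underside.
- amber_bottle: Loose small brown bottle with a white cap, 40 mm wide, 75 mm high; a bystander. Origin: centre of its underside.
- petri_dish: Loose shallow clear petri dish, 58 mm wide, 15 mm high; a bystander. Origin: centre of its underside.
- coverslip_box: Loose small pale blue box, 30 x 30 x 14 mm; a bystander. Origin: centre of its underside.
Mind the look-alikes: they are no part of the job. Leave any orange look-alike of the blue_box alone.

How it is judged:
By the outcome, as a careful person would: the job done as asked, in the order asked, and still so for the second after the job is handed in, with the robot touching nothing.
It also fails if it takes over 42 s, if anything falls off the work surface, if the arm or the gripper's body presses on something with over 40 N, if the wrist force passes 120 N, or if a joint passes its speed limit or range.

## Robot

A 6-joint arm with a two-finger parallel gripper is mounted at the origin on a cart in front of the work surface, level with it; the furniture and walls round the work are solid. World frame = base frame: x ahead of the robot, y to its left, z up, the work surface at z = 0. Lengths are in m, angles in rad, forces in N, time in s.
With the tool pointing down it reaches from about 0.275 to 0.825 m from the base axis. Payload 5.2 kg.
Tool frame: the origin (TCP) lies between the finger pads; the fingertips stand 17 mm ahead of it and the grasp point (between the pads) lies 2 mm behind it; z points along the fingers, y is the direction in which the jaws open and shut (so a half turn about z gives the same grasp; the last joint's range is limited). The gripper opens to 93 mm and grips with 3 to 60 N. Pads are 15 mm wide; open, the fingers measure 128 mm over their backs; the gripper's body (75 mm by 188 mm) begins 65 mm behind the grasp point.
Start: joints at [1.096, 0.259, 1.535, -0, 1.348, -0.203], TCP at [0.148, 0.53, 0.236] pointing down, gripper open.
Joint ranges: [-3.14, 3.14], [-0.91, 2.08], [0.19, 2.58], [-1.22, 4.36], [0.22, 2.71], [-3.12, 3.12]. Speed limits (rad/s): [2.57, 2.57, 3.14, 3.14, 3.14, 3.14].

## Interface

Orientations are given as a rotation vector (axis times angle).
In Python, from station import manip gives the robot as it stands.
- The arm moves only by the tool drive_tool, never from a script. Its argument "plan" is a list of rows, each an object with "xyz": the shift along the tool's x, y, z in mm, a list of three; "spin": the turn about the tool's z in degrees; "grip": the gripper command: -1 is fully open, 1 is shut, values between are in proportion. A call has 1 to 5 rows; each row shifts and turns the commanded pose from where the row before left it, along the tool's axes as they then stand; what a row does not reach is not made up. A row lasts 1/8 s, in which the tool goes at most 62.5 mm and 10.7 degrees, less where a joint would pass 70% of its speed; a pose out of reach is approached as far as the arm can. A call is refused whole if a number of a shift passes 62.5 or a number of a turn 10.7, either way. A call with a gripper value outside its range is refused whole. The fingers move at their own pace and stop on an object; the grip force is fixed at half the most. Time passes only in rows, so rows that do not move let the fingers close. It gives the time, the measured TCP pose, the force and the opening at its end, in the units of the state.
- manip.get_obs(): the state, without advancing time (a new reading comes with each control period).
- manip.capture(name): name is "scene" or "top" or "wrist"; returns the picture (420x560x3 uint8, red, green, blue); there is no depth.
- manip.camera_params(name): a dict with "intrinsics" (3x3 intrinsics, pixels), "xyz" and "attitude" of the camera in the world; the wrist camera has in their place "hand_eye" (4x4, takes a point from camera to tool coordinates, whose origin is the TCP and whose axes are the flange's). Camera axes: x right, y down, z forward; pixel columns grow to the right and rows downward; lengths in m; the calibration is good to about 2 mm. A picture is of the moment at which its call begins: read the wrist's pose just before it. camera_params takes no time and is no camera call.
- manip.finish_job(): hands the job in, once; it reports no verdict.
The state is a dict: "clock": time; "joint_positions": joint angles; "dq": joint speeds; "effort": joint torques, N m; "position": TCP position; "orientation": TCP orientation; "contact_force": force on the tool from outside, world axes, zero at the start; "moment": the same for the moment, N m; "gripper_width": opening from 0.0 (shut) to 1.0 (fully open).
Only numpy, scipy, OpenCV 4.12 (cv2) and the standard library are available. Lean on these libraries where they do the work, as an engineer would, in place of code of your own. Each camera call takes 0.05 s, during which the arm holds its last target.

## Working session

There is one attempt and no reset: what is moved stays moved. The work goes in short steps, Python scripts to look and compute and a tool call to move; the robot and the scene stay as the last step left them, time stands still between calls to the robot, and variables do not carry over. Pictures are saved under pics/ and viewed, and the job is handed in when it is done.

Besides the shell and the picture viewer there is one more tool, called after "Request:" as a command line: name --argument value ..., lists and objects as JSON in quotes. drive_tool: Moves the arm, as the interface text tells. Its arguments: {"type":"object","properties":{"plan":{"type":"array"}},"required":["plan"]}

```bash
mkdir -p pics; ls
python3 - <<'E'
from station import manip
import cv2
print(manip.get_obs())
for n in ["scene","top"]:
    im=manip.capture(n); cv2.imwrite(f"pics/{n}0.png",im[:,:,::-1]); print(n,manip.camera_params(n))
print(manip.camera_params("wrist"))
E
```

```text
pics
{'clock': 0.0, 'joint_positions': array([ 1.09620689e+00,  2.59338896e-01,  1.53608314e+00,  4.62661798e-07,
        1.34798611e+00, -2.02828241e-01]), 'dq': array([-2.56585828e-04,  5.24309406e-04,  1.21786815e-03, -5.43500302e-05,
       -4.48235482e-04, -2.01708006e-03]), 'effort': array([ 1.56699287e-03, -4.37315047e+01, -2.83999962e+01,  7.21859699e-02,
        4.13045869e-02, -1.21553176e-04]), 'position': array([0.14738779, 0.52934978, 0.23481986]), 'orientation': array([-4.25487307e-01, -3.11203554e+00,  2.68898802e-03]), 'contact_force': array([-0.065678  ,  0.09092903,  0.34477588]), 'moment': array([ 0.03140214, -0.03946943,  0.04247761]), 'gripper_width': 1.0008495007894318}
scene {'intrinsics': array([[398.90828376,   0.        , 273.18484225],
       [  0.        , 398.90828376, 217.3485689 ],
       [  0.        ,   0.        ,   1.        ]]), 'xyz': array([ 0.0510379 , -0.37618487,  0.75061849]), 'attitude': array([-2.18723561,  1.07162119, -0.42751194])}
top {'intrinsics': array([[434.82856826,   0.        , 282.54595329],
       [  0.        , 434.82856826, 209.94445448],
       [  0.        ,   0.        ,   1.        ]]), 'xyz': array([0.34460729, 0.01232862, 1.29210357]), 'attitude': array([-2.13591199,  2.15877405, -0.14564718])}
{'intrinsics': array([[309.27818641,   0.        , 277.8573409 ],
       [  0.        , 309.27818641, 208.80338177],
       [  0.        ,   0.        ,   1.        ]]), 'hand_eye': array([[ 4.53524833e-04, -9.59384226e-01, -2.82102289e-01,
         7.89259847e-02],
       [ 9.99999611e-01,  2.21674101e-04,  8.53782579e-04,
        -2.66722619e-04],
       [-7.56570767e-04, -2.82102567e-01,  9.59383953e-01,
        -1.48978754e-01],
       [ 0.00000000e+00,  0.00000000e+00,  0.00000000e+00,
         1.00000000e+00]])}
```

View pics/top0.png

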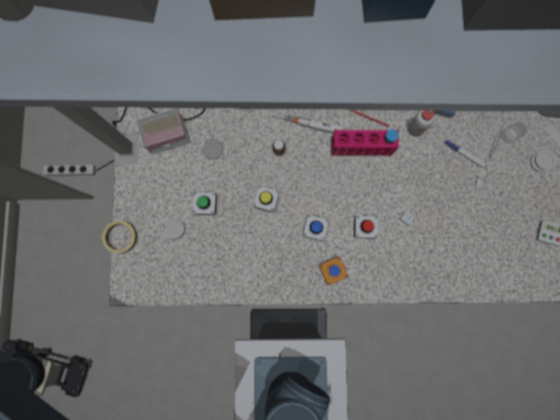

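View pics/scene0.png

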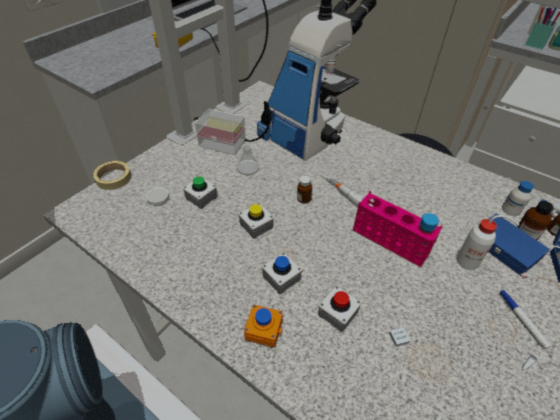

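The green button is at top-view (204,202) and scene (199,183). Yellow is at (266,198) and (256,212). Two boxes have a blue button: the white/grey one at top (316,227), scene (282,265), which fits the description, and the orange look-alike at top (334,271), scene (264,318), which must be left alone. Red is at top (367,226). Next I'll measure these and make the confirming crop.

```bash
cat > h.py <<'E'
import numpy as np, cv2
from scipy.spatial.transform import Rotation as R
def ray(p,K,Rm,c,z):
    d=Rm@np.linalg.inv(K)@np.array([p[0],p[1],1.]); return c+d*(z-c[2])/d[2]
def hsvmask(im,col):
    h=cv2.cvtColor(im,cv2.COLOR_RGB2HSV).astype(int); H,S,V=h[...,0],h[...,1],h[...,2]
    r={'green':(45,85),'yellow':(24,36),'blue':(100,125)}.get(col)
    m=((H<6)|(H>174)) if col=='red' else (H>=r[0])&(H<=r[1])
    return (m&(S>130)&(V>60)).astype(np.uint8)
E
python3 - <<'E'
from h import *
from station import manip
seeds={'top':{'green':(204,202),'yellow':(266,198),'blue':(316,227),'red':(367,226),'blue_or':(334,271)},
'scene':{'green':(199,183),'yellow':(256,212),'blue':(282,265),'red':(341,300),'blue_or':(264,317)}}
for n in seeds:
    im=cv2.imread(f"pics/{n}0.png")[:,:,::-1].copy(); P=manip.camera_params(n); Rm=R.from_rotvec(P['attitude']).as_matrix()
    for k,s in seeds[n].items():
        m=hsvmask(im,k.split('_')[0]); w=np.zeros_like(m); w[s[1]-16:s[1]+16,s[0]-16:s[0]+16]=1
        _,l,st,ce=cv2.connectedComponentsWithStats(m*w); i=1+np.argmax(st[1:,4])
        print(n,k,ce[i].round(1),st[i],[ray(ce[i],P['intrinsics'],Rm,P['xyz'],z).round(4) for z in(.060,.066)])
top=cv2.imread("pics/top0.png"); cv2.imwrite("pics/crop0.png",np.hstack([cv2.resize(top[175:295,180:400],(440,240)), ]) ) 
sc=cv2.imread("pics/scene0.png")
cv2.imwrite("pics/crop1.png",cv2.resize(sc[230:355,220:380],(640,500),interpolation=cv2.INTER_CUBIC))
cv2.imwrite("pics/crop2.png",cv2.resize(top[110:300,100:400],None,fx=2.6,fy=2.6,interpolation=cv2.INTER_CUBIC))
E
```

```text
top green [202.9 201.8] [198 197  10  10  76] [array([0.5437, 0.2448, 0.06  ]), array([0.5427, 0.2437, 0.066 ])]
top yellow [265.4 197.4] [261 193  10  10  84] [array([0.5543, 0.0651, 0.06  ]), array([0.5533, 0.0648, 0.066 ])]
top blue [315.9 226.8] [311 222  11  11  97] [array([ 0.468 , -0.0782,  0.06  ]), array([ 0.4674, -0.0778,  0.066 ])]
top red [367.1 225.8] [362 221  11  11  98] [array([ 0.4692, -0.2238,  0.06  ]), array([ 0.4686, -0.2227,  0.066 ])]
top blue_or [334.2 270.2] [330 266   9   9  68] [array([ 0.345 , -0.1268,  0.06  ]), array([ 0.345 , -0.1261,  0.066 ])]
scene green [198.2 181.6] [193 177  11  11  94] [array([0.5432, 0.2452, 0.06  ]), array([0.5389, 0.2398, 0.066 ])]
scene yellow [255.4 210.3] [250 204  12  14 135] [array([0.5545, 0.0634, 0.06  ]), array([0.5502, 0.0595, 0.066 ])]
scene blue [281.5 263. ] [275 256  14  15 163] [array([ 0.4677, -0.0804,  0.06  ]), array([ 0.4641, -0.0829,  0.066 ])]
scene red [340.9 299. ] [333 291  16  17 206] [array([ 0.4696, -0.2267,  0.06  ]), array([ 0.466, -0.228,  0.066])]
scene blue_or [262.9 316.3] [256 309  15  16 191] [array([ 0.3445, -0.128 ,  0.06  ]), array([ 0.342 , -0.1302,  0.066 ])]
```

View pics/crop1.png

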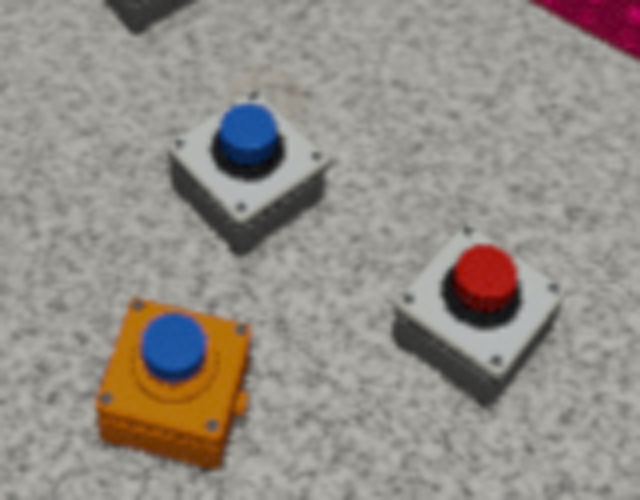

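View pics/crop2.png

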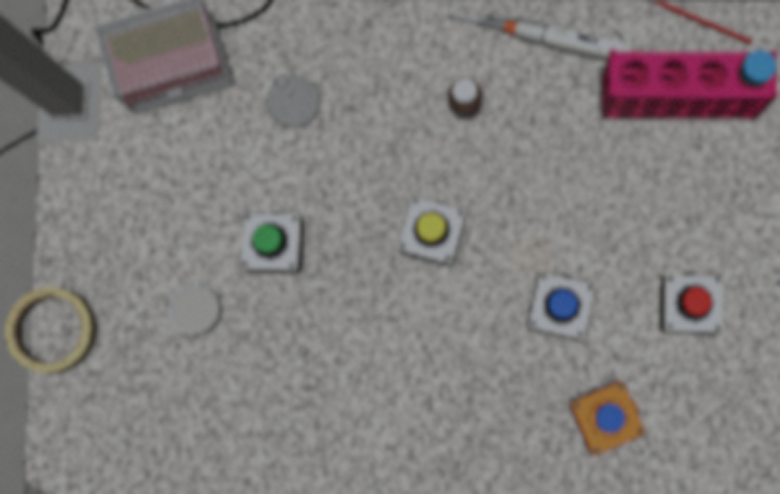

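The crop confirms it: the blue button on the white/grey box (centre-left) is the target, and the orange box below it is the look-alike. The two cameras agree to about 2 mm, with green at (0.543, 0.244), yellow (0.554, 0.065), blue (0.468, -0.078) and red (0.469, -0.223). Now I'll work out the travel.

```bash
cat > go.py <<'E'
import sys
from h import *
from station import manip
o=manip.get_obs(); Rm=R.from_rotvec(o['orientation']).as_matrix()
t=np.array([float(a) for a in sys.argv[1:4]])
print('t',round(o['clock'],2),'pos',o['position'].round(4),'F',o['contact_force'].round(1),'w',round(float(o['gripper_width']),2)); print('tool delta mm',(Rm.T@(t-o['position'])*1000).round(1)); print('axes',Rm.round(3).tolist())
E
python3 go.py .543 .244 .2
```

```text
t 0.1 pos [0.1474 0.5294 0.2349] F [ 0.3  0.2 -0.4] w 1.0
tool delta mm [-457.7 -168.7   35. ]
axes [[-0.963, 0.269, -0.001], [0.269, 0.963, -0.001], [0.0, -0.002, -1.0]]
```

Request:
drive_tool --plan '[{"xyz": [-46,-17,0],"spin": 0,"grip": 1},{"xyz": [-46,-17,0],"spin": 0,"grip": 1},{"xyz": [-46,-17,0],"spin": 0,"grip": 1},{"xyz": [-46,-17,0],"spin": 0,"grip": 1},{"xyz": [-46,-17,0],"spin": 0,"grip": 1}]'

```text
clock: 0.72
position: [0.3473, 0.385, 0.2353]
orientation: [-0.425, -3.112, 0.001]
contact_force: [0.4, 0.7, -0.6]
gripper_width: 0.51
```

Request:
drive_tool --plan '[{"xyz": [-46,-17,0],"spin": 0,"grip": 1},{"xyz": [-46,-17,10],"spin": 0,"grip": 1},{"xyz": [-46,-17,10],"spin": 0,"grip": 1},{"xyz": [-46,-17,10],"spin": 0,"grip": 1},{"xyz": [-43,-16,5],"spin": 0,"grip": 1}]'

```text
clock: 1.35
position: [0.5433, 0.243, 0.1995]
orientation: [-0.426, -3.111, 0.001]
contact_force: [0.4, 0.1, -0.3]
gripper_width: 0.014
```

Request:
drive_tool --plan '[{"xyz": [0,0,0],"spin": 0,"grip": 1},{"xyz": [0,0,0],"spin": 0,"grip": 1}]'

```text
clock: 1.6
position: [0.5418, 0.2444, 0.2001]
orientation: [-0.426, -3.111, 0.0]
contact_force: [0.8, -0.2, -0.4]
gripper_width: 0.004
```

```bash
python3 go.py .543 .244 .12
cat > wr.py <<'E'
import sys
from h import *
from station import manip
o=manip.get_obs(); im=manip.capture('wrist'); P=manip.camera_params('wrist'); cv2.imwrite(f'pics/{sys.argv[2]}.png',im[:,:,::-1])
Rm=R.from_rotvec(o['orientation']).as_matrix(); H=P['hand_eye']; Rc=Rm@H[:3,:3]; c=Rm@H[:3,3]+o['position']
m=hsvmask(im,sys.argv[1]); _,l,st,ce=cv2.connectedComponentsWithStats(m)
for i in np.argsort(-st[1:,4])[:3]+1: print(ce[i].round(1),st[i],[ray(ce[i],P['intrinsics'],Rc,c,z).round(4) for z in(.058,.062,.066)])
tip=np.linalg.inv(H)@np.array([0,0,.017,1]); q=P['intrinsics']@tip[:3]; print('tip px',(q/q[2])[:2].round(1))
E
python3 wr.py green w1
```

```text
t 1.6 pos [0.5418 0.2444 0.2001] F [ 0.8 -0.2 -0.4] w 0.0
tool delta mm [-1.4 -0.1 80.1]
axes [[-0.963, 0.269, -0.002], [0.269, 0.963, 0.0], [0.002, -0.0, -1.0]]
[282.5 205.7] [267 191  32  30 750] [array([0.5462, 0.2479, 0.058 ]), array([0.5451, 0.2482, 0.062 ]), array([0.544 , 0.2484, 0.066 ])]
tip px [278. 258.]
```

View pics/w1.png

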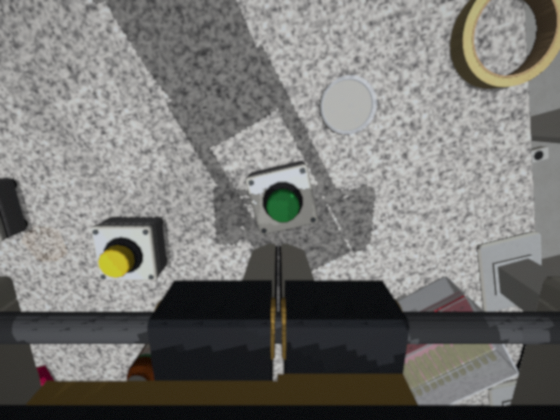

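The wrist view shows green at (282,206), with nothing tall near the gripper path. It puts the button at (0.544, 0.248), 4 mm off the fixed cameras in y, so I'll go lower and look again.

Request:
drive_tool --plan '[{"xyz": [-1.2,2,35],"spin": 0,"grip": 1},{"xyz": [0,0,35],"spin": 0,"grip": 1},{"xyz": [0,0,0],"spin": 0,"grip": 1},{"xyz": [0,0,0],"spin": 0,"grip": 1}]'

```text
clock: 2.15
position: [0.5443, 0.2469, 0.1322]
orientation: [0.423, 3.111, 0.001]
contact_force: [-0.1, 0.6, 1.1]
gripper_width: 0.003
```

```bash
python3 go.py .5435 .246 .088;python3 wr.py green w2
```

```text
t 2.15 pos [0.5443 0.2469 0.1322] F [-0.1  0.6  1.1] w 0.0
tool delta mm [ 0.6 -1.1 44.2]
axes [[-0.964, 0.267, 0.002], [0.267, 0.964, 0.0], [-0.001, 0.001, -1.0]]
[279.7 227.3] [ 259  210   42   37 1151] [array([0.5462, 0.2478, 0.058 ]), array([0.5448, 0.2482, 0.062 ]), array([0.5434, 0.2485, 0.066 ])]
tip px [278. 258.]
```

View pics/w2.png

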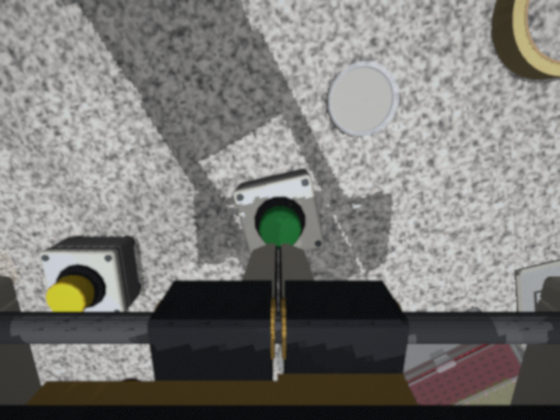

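The button now sits at most 2 mm from the tool axis, so I'll press straight down from here.

Request:
drive_tool --plan '[{"xyz": [0.5,0.5,20],"spin": 0,"grip": 1},{"xyz": [0,0,15],"spin": 0,"grip": 1},{"xyz": [0,0,10],"spin": 0,"grip": 1},{"xyz": [0,0,3],"spin": 0,"grip": 1},{"xyz": [0,0,3],"spin": 0,"grip": 1}]'

```text
clock: 2.82
position: [0.5437, 0.2465, 0.08]
orientation: [-0.425, -3.112, 0.0]
contact_force: [-2.4, -0.7, 3.3]
gripper_width: 0.004
```

Request:
drive_tool --plan '[{"xyz": [0,0,2],"spin": 0,"grip": 1},{"xyz": [0,0,2],"spin": 0,"grip": 1},{"xyz": [0,0,2],"spin": 0,"grip": 1},{"xyz": [0,0,2],"spin": 0,"grip": 1}]'

```text
clock: 3.32
position: [0.5439, 0.2466, 0.0719]
orientation: [0.426, 3.112, 0.0]
contact_force: [-3.3, -1.8, 7.1]
gripper_width: 0.002
```

Request:
drive_tool --plan '[{"xyz": [0,0,2],"spin": 0,"grip": 1},{"xyz": [0,0,0],"spin": 0,"grip": 1}]'

```text
clock: 3.58
position: [0.5439, 0.2466, 0.0706]
orientation: [0.425, 3.112, 0.0]
contact_force: [-4.0, -0.8, 10.9]
gripper_width: 0.002
```

Request:
drive_tool --plan '[{"xyz": [0,0,-10],"spin": 0,"grip": 1},{"xyz": [0,0,-25],"spin": 0,"grip": 1},{"xyz": [0,0,-30],"spin": 0,"grip": 1},{"xyz": [0,0,0],"spin": 0,"grip": 1}]'

```text
clock: 4.08
position: [0.546, 0.2471, 0.137]
orientation: [0.425, 3.107, 0.004]
contact_force: [0.1, 0.3, -0.2]
gripper_width: 0.008
```

```bash
python3 go.py .554 .0665 .135;python3 wr.py green w3
python3 - <<'E'
from station import manip
import cv2
im=manip.capture('scene')[:,:,::-1]; cv2.imwrite('pics/s3.png',cv2.resize(im[130:290,120:320],(800,600)))
E
```

```text
t 4.08 pos [0.546  0.2471 0.137 ] F [ 0.1  0.3 -0.2] w 0.01
tool delta mm [ -56.2 -171.8    1.8]
axes [[-0.963, 0.268, 0.006], [0.268, 0.963, 0.002], [-0.005, 0.003, -1.0]]
[278.3 220.4] [ 259  202   40   37 1154] [array([0.5441, 0.2482, 0.058 ]), array([0.5428, 0.2486, 0.062 ]), array([0.5415, 0.2489, 0.066 ])]
tip px [278. 258.]
```

View pics/w3.png

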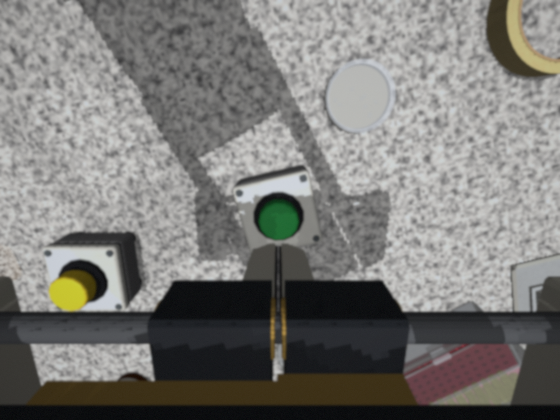

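View pics/s3.png

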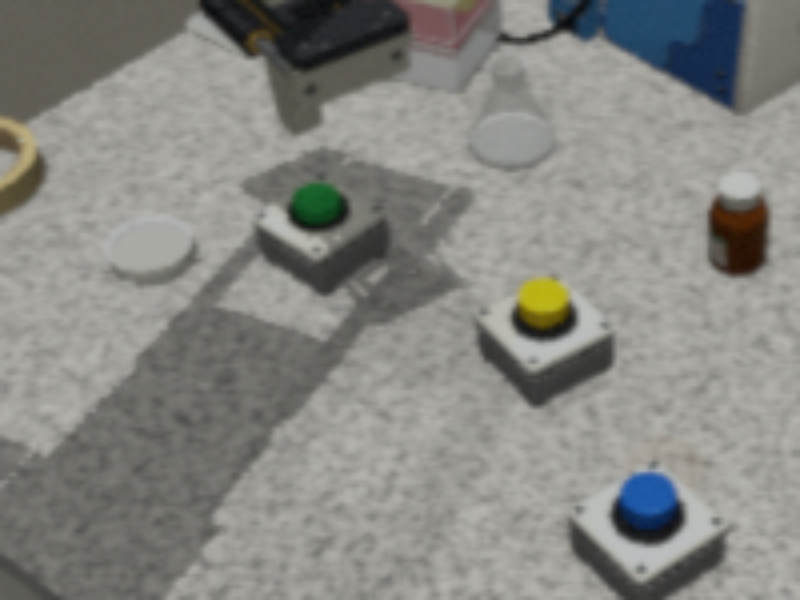

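Green is latched: the cap is visibly lower, and 10.9 N at 12.4 mm of press matches the spring at full travel. The box hasn't moved. Next is yellow.

Request:
drive_tool --plan '[{"xyz": [-14,-43,0],"spin": 0,"grip": 1},{"xyz": [-14,-43,0],"spin": 0,"grip": 1},{"xyz": [-14,-43,0],"spin": 0,"grip": 1},{"xyz": [-13,-43,0],"spin": 0,"grip": 1},{"xyz": [0,0,0],"spin": 0,"grip": 1}]'

```text
clock: 4.8
position: [0.5501, 0.0633, 0.133]
orientation: [-0.432, -3.109, 0.001]
contact_force: [-0.1, 0.6, -0.2]
gripper_width: 0.006
```

Request:
drive_tool --plan '[{"xyz": [0,0,0],"spin": 0,"grip": 1},{"xyz": [0,0,0],"spin": 0,"grip": 1}]'

```text
clock: 5.05
position: [0.5503, 0.0672, 0.1341]
orientation: [-0.423, -3.112, -0.0]
contact_force: [-0.2, 0.7, 1.0]
gripper_width: 0.005
```

```bash
python3 go.py .554 .0655 .088;python3 wr.py yellow w4
```

```text
t 5.05 pos [0.5503 0.0672 0.1341] F [-0.2  0.7  1. ] w 0.01
tool delta mm [-4.1 -0.7 46.1]
axes [[-0.964, 0.267, -0.001], [0.267, 0.964, 0.0], [0.001, 0.0, -1.0]]
[279.3 230.3] [ 259  213   42   41 1128] [array([0.5549, 0.0671, 0.058 ]), array([0.5535, 0.0674, 0.062 ]), array([0.5521, 0.0678, 0.066 ])]
tip px [278. 258.]
```

View pics/w4.png

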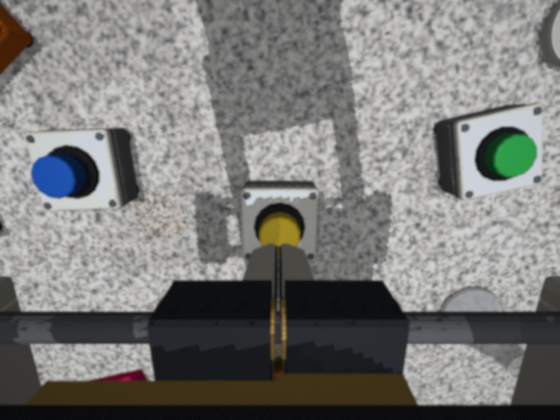

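The yellow button, at (279,230), is directly ahead of the fingertips. The wrist gives (0.552, 0.068), within 3 mm of the fixed cameras. I'll shift 3 mm forward and press.

Request:
drive_tool --plan '[{"xyz": [-3,0,20],"spin": 0,"grip": 1},{"xyz": [0,0,17],"spin": 0,"grip": 1},{"xyz": [0,0,10],"spin": 0,"grip": 1},{"xyz": [0,0,3],"spin": 0,"grip": 1},{"xyz": [0,0,3],"spin": 0,"grip": 1}]'

```text
clock: 5.72
position: [0.5538, 0.0656, 0.082]
orientation: [0.425, 3.112, 0.0]
contact_force: [-0.4, 0.2, 1.9]
gripper_width: 0.002
```

Request:
drive_tool --plan '[{"xyz": [0,0,2],"spin": 0,"grip": 1},{"xyz": [0,0,2],"spin": 0,"grip": 1},{"xyz": [0,0,2],"spin": 0,"grip": 1},{"xyz": [0,0,2],"spin": 0,"grip": 1}]'

```text
clock: 6.22
position: [0.5538, 0.0654, 0.0738]
orientation: [0.426, 3.112, 0.0]
contact_force: [-0.3, 2.8, 2.8]
gripper_width: 0.006
```

Request:
drive_tool --plan '[{"xyz": [0,0,2],"spin": 0,"grip": 1},{"xyz": [0,0,0],"spin": 0,"grip": 1}]'

```text
clock: 6.48
position: [0.5538, 0.0654, 0.0721]
orientation: [0.426, 3.112, 0.0]
contact_force: [-1.9, 3.2, 7.5]
gripper_width: 0.008
```

Request:
drive_tool --plan '[{"xyz": [0,0,2],"spin": 0,"grip": 1},{"xyz": [0,0,0],"spin": 0,"grip": 1}]'

```text
clock: 6.72
position: [0.5539, 0.0654, 0.0706]
orientation: [0.425, 3.112, 0.0]
contact_force: [-3.1, 3.6, 10.7]
gripper_width: 0.003
```

Request:
drive_tool --plan '[{"xyz": [0,0,-10],"spin": 0,"grip": 1},{"xyz": [0,0,-25],"spin": 0,"grip": 1},{"xyz": [0,0,-30],"spin": 0,"grip": 1},{"xyz": [0,0,0],"spin": 0,"grip": 1}]'

```text
clock: 7.22
position: [0.5552, 0.0647, 0.1366]
orientation: [0.425, 3.108, -0.001]
contact_force: [0.0, -0.2, -0.3]
gripper_width: 0.007
```

```bash
python3 go.py .467 -.077 .135
python3 - <<'E'
from station import manip
import cv2
im=manip.capture('scene')[:,:,::-1]; cv2.imwrite('pics/s4.png',cv2.resize(im[130:290,120:320],(800,600)))
E
```

```text
t 7.22 pos [0.5552 0.0647 0.1366] F [ 0.  -0.2 -0.3] w 0.01
tool delta mm [  46.9 -160.2    1.4]
axes [[-0.963, 0.269, 0.005], [0.269, 0.963, -0.001], [-0.005, 0.0, -1.0]]
```

View pics/s4.png

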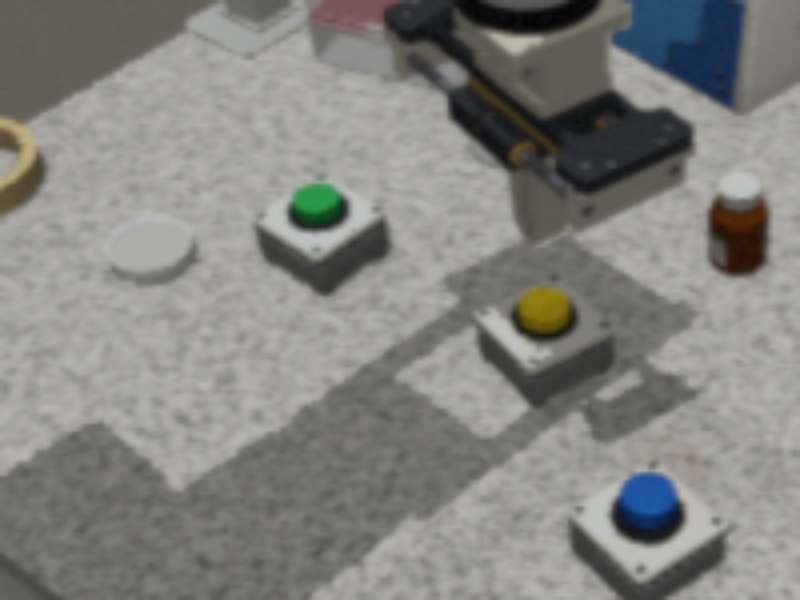

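The crop shows yellow at (545,310), latched low, and its box hasn't moved. Green is still in. Next is blue on the white box, well away from the orange one.

Request:
drive_tool --plan '[{"xyz": [12,-40,0],"spin": 0,"grip": 1},{"xyz": [12,-40,0],"spin": 0,"grip": 1},{"xyz": [12,-40,0],"spin": 0,"grip": 1},{"xyz": [11,-40,0],"spin": 0,"grip": 1},{"xyz": [0,0,0],"spin": 0,"grip": 1}]'

```text
clock: 7.9
position: [0.4633, -0.0778, 0.1332]
orientation: [-0.431, -3.109, -0.0]
contact_force: [0.3, -0.0, 0.2]
gripper_width: 0.008
```

Request:
drive_tool --plan '[{"xyz": [0,0,0],"spin": 0,"grip": 1},{"xyz": [0,0,0],"spin": 0,"grip": 1}]'

```text
clock: 8.15
position: [0.4655, -0.0754, 0.1342]
orientation: [-0.424, -3.112, -0.001]
contact_force: [1.0, 0.5, -1.0]
gripper_width: 0.009
```

```bash
python3 go.py .4675 -.077 .083;python3 wr.py blue w5
```

```text
t 8.15 pos [ 0.4655 -0.0754  0.1342] F [ 1.   0.5 -1. ] w 0.01
tool delta mm [-2.4 -1.  51.2]
axes [[-0.964, 0.267, -0.001], [0.267, 0.964, 0.0], [0.001, 0.0, -1.0]]
[156.3  81.8] [ 132   57   49   50 1864] [array([ 0.3449, -0.1274,  0.058 ]), array([ 0.3457, -0.1261,  0.062 ]), array([ 0.3465, -0.1248,  0.066 ])]
[276.2 228.8] [ 256  211   42   39 1142] [array([ 0.4684, -0.0775,  0.058 ]), array([ 0.467 , -0.0771,  0.062 ]), array([ 0.4656, -0.0767,  0.066 ])]
tip px [278. 258.]
```

View pics/w5.png

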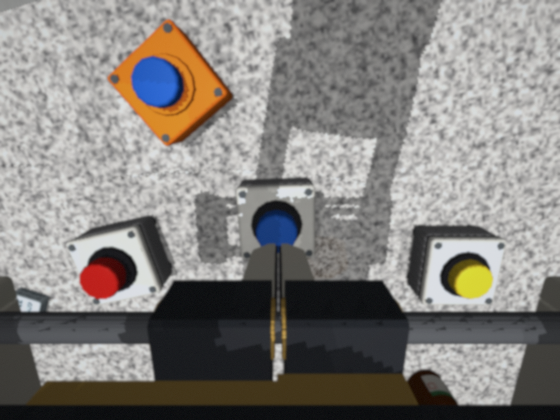

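The white box's blue button, at (276,229), is under the fingertips. The orange look-alike at (156,82) and red at (100,280) are clear of them. The wrist and fixed cameras agree on about (0.467, -0.077).

Request:
drive_tool --plan '[{"xyz": [-1.5,-1,20],"spin": 0,"grip": 1},{"xyz": [0,0,17],"spin": 0,"grip": 1},{"xyz": [0,0,10],"spin": 0,"grip": 1},{"xyz": [0,0,3],"spin": 0,"grip": 1},{"xyz": [0,0,3],"spin": 0,"grip": 1}]'

```text
clock: 8.82
position: [0.4668, -0.0774, 0.0819]
orientation: [0.425, 3.112, 0.0]
contact_force: [-0.9, 0.1, 2.5]
gripper_width: 0.005
```

Request:
drive_tool --plan '[{"xyz": [0,0,2],"spin": 0,"grip": 1},{"xyz": [0,0,2],"spin": 0,"grip": 1},{"xyz": [0,0,2],"spin": 0,"grip": 1},{"xyz": [0,0,2],"spin": 0,"grip": 1}]'

```text
clock: 9.32
position: [0.4667, -0.0776, 0.0737]
orientation: [0.426, 3.112, 0.0]
contact_force: [0.3, 2.3, 3.3]
gripper_width: 0.007
```

Request:
drive_tool --plan '[{"xyz": [0,0,2],"spin": 0,"grip": 1},{"xyz": [0,0,1.5],"spin": 0,"grip": 1},{"xyz": [0,0,0],"spin": 0,"grip": 1}]'

```text
clock: 9.7
position: [0.4668, -0.0776, 0.0708]
orientation: [0.426, 3.112, -0.0]
contact_force: [-1.3, 3.5, 10.8]
gripper_width: 0.002
```

Request:
drive_tool --plan '[{"xyz": [0,0,-10],"spin": 0,"grip": 1},{"xyz": [0,0,-25],"spin": 0,"grip": 1},{"xyz": [0,0,-40],"spin": 0,"grip": 1},{"xyz": [0,0,-50],"spin": 0,"grip": 1},{"xyz": [0,0,-50],"spin": 0,"grip": 1}]'

```text
clock: 10.32
position: [0.466, -0.0779, 0.2464]
orientation: [-0.426, -3.112, 0.001]
contact_force: [1.3, -0.7, -0.6]
gripper_width: 0.007
```

Request:
drive_tool --plan '[{"xyz": [40,0,0],"spin": 0,"grip": 1},{"xyz": [40,0,0],"spin": 0,"grip": 1},{"xyz": [0,0,0],"spin": 0,"grip": 1},{"xyz": [0,0,0],"spin": 0,"grip": 1}]'

```text
clock: 10.82
position: [0.39, -0.0566, 0.2454]
orientation: [0.426, 3.111, -0.001]
contact_force: [0.4, 0.9, 0.3]
gripper_width: 0.006
```

```bash
python3 go.py 0.39 -.05 .24
python3 - <<'E'
from h import *
from station import manip
for n in ['scene','top','wrist']:
    im=manip.capture(n)[:,:,::-1]; cv2.imwrite(f'pics/{n}9.png',im)
a=cv2.imread('pics/scene0.png');b=cv2.imread('pics/scene9.png')
cv2.imwrite('pics/cmp.png',np.vstack([cv2.resize(x[150:360,130:420],None,fx=1.42,fy=1.42)  for x in (a,b)]))
cv2.imwrite('pics/cmp2.png',cv2.resize(b[140:360,130:420],None,fx=2.7,fy=2.7,interpolation=cv2.INTER_CUBIC))
E
```

```text
t 10.82 pos [ 0.39   -0.0566  0.2454] F [0.4 0.9 0.3] w 0.01
tool delta mm [1.8 6.4 5.4]
axes [[-0.963, 0.269, 0.001], [0.269, 0.963, -0.001], [-0.001, -0.001, -1.0]]
```

View pics/cmp2.png

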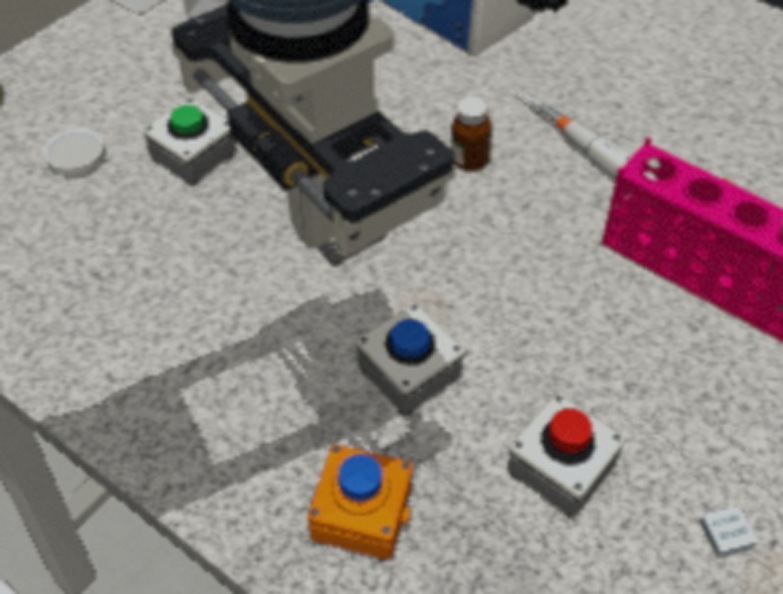

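View pics/wrist9.png

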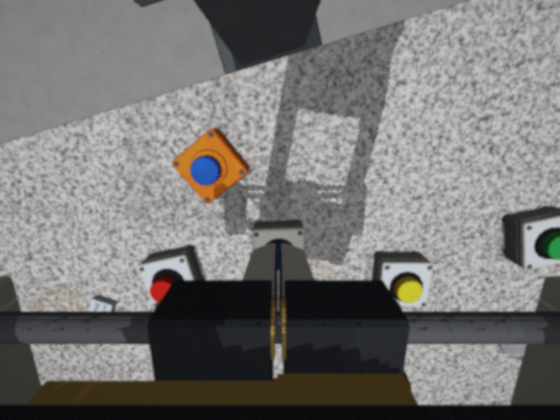

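View pics/top9.png

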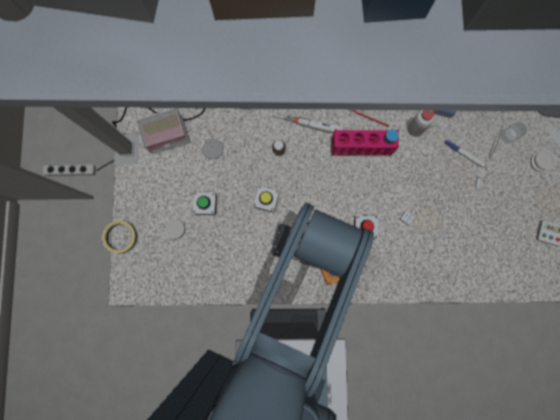

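Blue at crop (410,340) is clearly lower than red at (570,430), which is still fully out. Green is in, the boxes and bystanders in view are in place, and the arm is clear at z = 0.245. I'm handing the job in.

```bash
python3 -c "
from station import manip
print(manip.finish_job())"
```

```text
the job is handed in; nothing more can be done
None
```

I pressed the green, yellow and blue (white/grey box) buttons in that order with the closed fingertips, and the job was handed in at about 11 s. Each press went about 12 mm deep and ended at 10.7–10.9 N, which matches the spring force at full latch travel.

**Buttons:** Pictures after each press show that button's cap staying down. In the last pictures the red button and the orange look-alike are untouched, and the arm is clear of everything at about 0.25 m with no contact force.

**Boxes and bystanders:** These looked unmoved by eye; I did not measure them against the starting pictures. In the final scene view the gripper hid the yellow box and the flask, so I checked those two only in the final top view.

**Disagreements:** The wrist camera and the fixed cameras differed by up to about 4 mm on the green button and 3 mm on yellow. I aimed between them, well inside the 16 mm radius of the caps. Sideways forces of up to about 5 N showed during the presses, and no box visibly moved.

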